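Find the binding handwheel

TASK

Test the three handwheels where they stand: flick each by its red handle, always the same way, and let go, so that a free one runs on by itself past a full turn; turn the one that binds at least a quarter turn but less than a full turn in all. When both free wheels have run past their turn, lift the binding unit by its square post and set it down gently, upright and fully seated between the corner stops of the red rework pocket. Leave the two free-running units in their nests and everything else undisturbed.

Things in the scene. Friction and masses are not known exactly. Their poses are not given: they have to be found in the camera images.
- fixture: fixed yellow fixture plate, 136 x 490 x 20 mm, with three nests in a row along its y axis at y = -160, 0 and +160 mm. Each nest is four corner stops, 10 mm high above the plate's top, leaving a 104 mm square for a unit's base. Origin: centre of its underside, on the table; z up
- pocket: fixed red rework pocket: plate 134 x 134 mm, 10 mm thick, with four red corner stops that rise a further 10 mm and leave a 104 mm square. Origin: centre of its underside, on the table; its x and y axes run along the square's sides
- pocket_floor (a point): centre of the pocket's floor, 10 mm above the table, where the centre of a unit's underside must come to rest; axes as the pocket's
- ref_ball: bystander: white ball of 38 mm on a stem in a round dark steel foot of 84 mm, 105 mm tall, loose. Origin: centre of its underside
- pendant: bystander: black joystick box 110 x 170 x 40 mm, 92 mm tall with its stick, loose. Origin: centre of its underside
- gauge_case: bystander: wooden gauge case 100 x 190 x 35 mm, loose. Origin: centre of its underside
- unit_k: loose handwheel unit, 0.8 kg, in one of the fixture's nests; the three look alike, any may be the binding one. Square aluminium base 96 x 96 x 28 mm; grey wheel, a solid disc 120 mm across, 52 to 64 mm above the underside, on the vertical axis; red handle on the wheel; steel post on the axis, does not turn. Origin: centre of the underside; x, y along the base's sides
- wheel_k (a joint): angle of unit_k's wheel, rad, endless, positive anticlockwise from above; at 0 the handle is on the unit's +x side; starts within 0.4 of 0. A free wheel flicked by its handle at 0.15 m/s or more runs on for several turns at 3 to 10 rad/s, so its handle soon comes round again; the binding one drags (about 1 N at the handle) and stops within 0.1 s when no longer pushed
- handle_k (a point): top of the red handle of unit_k: upright cylinder of 16 mm diameter, 26 mm tall, 50 mm from the wheel's axis, turning with the wheel; its top is 90 mm above the unit's underside, its foot 64 mm
- post_k (a point): top centre of the steel lifting post of unit_k, 24 x 24 mm square, flats along the unit's x and y, 126 mm above the unit's underside, bare for 62 mm above the wheel
- unit_m: loose handwheel unit, 0.8 kg, in one of the fixture's nests; the three look alike, any may be the binding one. Square aluminium base 96 x 96 x 28 mm; grey wheel, a solid disc 120 mm across, 52 to 64 mm above the underside, on the vertical axis; red handle on the wheel; steel post on the axis, does not turn. Origin: centre of the underside; x, y along the base's sides
- wheel_m (a joint): angle of unit_m's wheel, rad, endless, positive anticlockwise from above; at 0 the handle is on the unit's +x side; starts within 0.4 of 0. A free wheel flicked by its handle at 0.15 m/s or more runs on for several turns at 3 to 10 rad/s, so its handle soon comes round again; the binding one drags (about 1 N at the handle) and stops within 0.1 s when no longer pushed
- handle_m (a point): top of the red handle of unit_m: upright cylinder of 16 mm diameter, 26 mm tall, 50 mm from the wheel's axis, turning with the wheel; its top is 90 mm above the unit's underside, its foot 64 mm
- post_m (a point): top centre of the steel lifting post of unit_m, 24 x 24 mm square, flats along the unit's x and y, 126 mm above the unit's underside, bare for 62 mm above the wheel
- unit_p: loose handwheel unit, 0.8 kg, in one of the fixture's nests; the three look alike, any may be the binding one. Square aluminium base 96 x 96 x 28 mm; grey wheel, a solid disc 120 mm across, 52 to 64 mm above the underside, on the vertical axis; red handle on the wheel; steel post on the axis, does not turn. Origin: centre of the underside; x, y along the base's sides
- wheel_p (a joint): angle of unit_p's wheel, rad, endless, positive anticlockwise from above; at 0 the handle is on the unit's +x side; starts within 0.4 of 0. A free wheel flicked by its handle at 0.15 m/s or more runs on for several turns at 3 to 10 rad/s, so its handle soon comes round again; the binding one drags (about 1 N at the handle) and stops within 0.1 s when no longer pushed
- handle_p (a point): top of the red handle of unit_p: upright cylinder of 16 mm diameter, 26 mm tall, 50 mm from the wheel's axis, turning with the wheel; its top is 90 mm above the unit's underside, its foot 64 mm
- post_p (a point): top centre of the steel lifting post of unit_p, 24 x 24 mm square, flats along the unit's x and y, 126 mm above the unit's underside, bare for 62 mm above the wheel

How it is judged (in metres and radians):
On the way:
1. all three wheels are tested in their nests: two have run past a full turn, the third has been turned (past 1.1 rad from its zero) by less than a full turn ((((value of joint wheel_k above 1.1 rad or value of joint wheel_k below -1.1 rad) and value of joint wheel_k between -6.69 and 6.69 rad and (value of joint wheel_m above 6.69 rad or value of joint wheel_m below -6.69 rad) and (value of joint wheel_p above 6.69 rad or value of joint wheel_p below -6.69 rad)) or ((value of joint wheel_m above 1.1 rad or value of joint wheel_m below -1.1 rad) and value of joint wheel_m between -6.69 and 6.69 rad and (value of joint wheel_k above 6.69 rad or value of joint wheel_k below -6.69 rad) and (value of joint wheel_p above 6.69 rad or value of joint wheel_p below -6.69 rad)) or ((value of joint wheel_p above 1.1 rad or value of joint wheel_p below -1.1 rad) and value of joint wheel_p between -6.69 and 6.69 rad and (value of joint wheel_k above 6.69 rad or value of joint wheel_k below -6.69 rad) and (value of joint wheel_m above 6.69 rad or value of joint wheel_m below -6.69 rad))) and distance of each of unit_k, unit_m, unit_p from where it was at the start of the episode below 0.015 m), for 0.1 s.
At the end, for the whole second after the job is handed in: The binding unit (wheel within 6.69 rad of zero) is at rest in the red pocket: within 10 mm of its centre, underside within 4 mm of its floor, upright within 0.04 rad. The other two (wheels past 6.69 rad) are within 12 mm of where they began, upright within 0.05 rad (((value of joint wheel_k between -6.69 and 6.69 rad and horizontal distance between unit_k and pocket_floor below 0.01 m and z of unit_k in the frame of pocket_floor between -0.004 and 0.004 m and angle between unit_k's own z axis and vertical below 0.04 rad and linear speed of unit_k below 0.02 m/s and (value of joint wheel_m above 6.69 rad or value of joint wheel_m below -6.69 rad) and distance of each of unit_m, unit_p from where it was at the start of the episode below 0.012 m and angle between each of unit_m, unit_p's own z axis and vertical below 0.05 rad and (value of joint wheel_p above 6.69 rad or value of joint wheel_p below -6.69 rad)) or (value of joint wheel_m between -6.69 and 6.69 rad and horizontal distance between unit_m and pocket_floor below 0.01 m and z of unit_m in the frame of pocket_floor between -0.004 and 0.004 m and angle between unit_m's own z axis and vertical below 0.04 rad and linear speed of unit_m below 0.02 m/s and (value of joint wheel_k above 6.69 rad or value of joint wheel_k below -6.69 rad) and distance of each of unit_k, unit_p from where it was at the start of the episode below 0.012 m and angle between each of unit_k, unit_p's own z axis and vertical below 0.05 rad and (value of joint wheel_p above 6.69 rad or value of joint wheel_p below -6.69 rad)) or (value of joint wheel_p between -6.69 and 6.69 rad and horizontal distance between unit_p and pocket_floor below 0.01 m and z of unit_p in the frame of pocket_floor between -0.004 and 0.004 m and angle between unit_p's own z axis and vertical below 0.04 rad and linear speed of unit_p below 0.02 m/s and (value of joint wheel_k above 6.69 rad or value of joint wheel_k below -6.69 rad) and distance of each of unit_k, unit_m from where it was at the start of the episode below 0.012 m and angle between each of unit_k, unit_m's own z axis and vertical below 0.05 rad and (value of joint wheel_m above 6.69 rad or value of joint wheel_m below -6.69 rad)))); the robot touches nothing.
It fails at once if a unit whose wheel has run past a full turn is taken out of its nest (moved more than 30 mm) (((value of joint wheel_k above 6.69 rad or value of joint wheel_k below -6.69 rad) and distance of unit_k from where it was at the start of the episode above 0.03 m) or ((value of joint wheel_m above 6.69 rad or value of joint wheel_m below -6.69 rad) and distance of unit_m from where it was at the start of the episode above 0.03 m) or ((value of joint wheel_p above 6.69 rad or value of joint wheel_p below -6.69 rad) and distance of unit_p from where it was at the start of the episode above 0.03 m)).
It fails at once if a bystander is moved more than 20 mm (distance of any of ref_ball, pendant, gauge_case from where it was at the start of the episode above 0.02 m).
It fails at once if a unit is dropped or slammed into the pocket (more than 100 N) (contact force between any of unit_k, unit_m, unit_p and pocket above 100 N).
It also fails if it takes over 72 s, if anything falls off the work surface, if the arm or the gripper's body presses on something with over 40 N, if the wrist force passes 120 N, or if a joint passes its speed limit or range.

ROBOT

A 7-joint arm with a two-finger parallel gripper is mounted at the origin on the work surface. World frame = base frame: x ahead of the robot, y to its left, z up, the work surface at z = 0. Lengths are in m, angles in degrees, forces in N, time in s.
With the tool pointing down it reaches from about 0.4 to 0.9 m from the base axis. Payload 5.5 kg.
Tool frame: the origin (TCP) lies midway between the tips of the shut fingers; the grasp point (between the pads) lies 19 mm behind it; z points along the fingers, y is the direction in which the jaws open and shut (so a half turn about z gives the same grasp; the last joint's range is limited). The gripper opens to 92 mm and grips with 3 to 60 N. Pads are 19 mm wide; open, the fingers measure 130 mm over their backs; the gripper's body (75 mm by 190 mm) begins 47 mm behind the grasp point.
Start: joints at [87.044, 28.699, -24.465, 88.831, 12.651, 65.22, -12.049], TCP at [0.201, -0.618, 0.227] pointing down, gripper open.
Joint ranges: [-164.97, 164.97], [-17.58, 116.51], [-87.97, 89.64], [11.32, 138.91], [-80.73, 260.73], [10.89, 115.49], [-147.41, 147.41]. Speed limits (degrees/s): [147.25, 147.25, 180, 180, 180, 180, 180].

INTERFACE

Orientations are given as [roll, pitch, yaw] about the fixed x, y, z axes, in that order (R = Rz(yaw) Ry(pitch) Rx(roll)).
In Python, from station import bot, grab_frame gives the robot as it stands.
- The arm moves only by the shell command python3 -m handwheel 'ROWS' [FORCE]. ROWS is JSON, a list of rows, each an object of numbers: "x", "y", "z": the shift along the tool's x, y, z normalised to -1 to 1, where 1 is 300 mm; "ax", "ay", "az": the turn, a rotation vector about the tool's x, y, z normalised to -1 to 1, where 1 is pi rad; "hand": the opening, from -1 (shut) to 1 (fully open). A call has 1 to 5 rows; each row is the pose to reach, as a shift and turn from the pose measured when the call began, along the tool's axes at that moment, turning the shorter way round; what a row does not reach only later rows make up. A row lasts 1/8 s, in which the tool goes at most 62.5 mm and 10.7 degrees, less where a joint would pass 70% of its speed; a pose out of reach is approached as far as the arm can. A call with a number of a shift or a turn outside -1 to 1 is refused whole. A call with a gripper value outside its range is refused whole. The fingers move at their own pace and stop on an object; FORCE is the grip in N (left out, the last holds). Time passes only in rows, so rows that repeat a pose let the fingers close. It gives the time, the measured TCP pose, the force and the opening at its end, in the units of the state.
- bot.get_obs(): the state, without advancing time (a new reading comes with each control period).
- grab_frame(name): name is "side" or "top"; returns a dict with "color" (400x640x3 uint8, blue, green, red), "camera_matrix" (3x3 intrinsics, pixels), "k1" (the pictures are not rectified: a ray, as slopes to the right and down, at radius r is drawn at 1 + k1 r^2 times it, then the intrinsics apply), "R" (3x3) and "t" (3): a world point X has camera coordinates R X + t. Camera axes: x right, y down, z forward; pixel columns grow to the right and rows downward; lengths in m; the calibration is good to about 2 mm. A picture is of the moment at which its call begins. There is no depth.
- bot.hand_in(): hands the job in, once; it reports no verdict.
The state is a dict: "time": time; "q": joint angles; "joint_velocities": joint speeds; "joint_torque": joint torques, N m; "ee_pos": TCP position; "tcp_rot": TCP orientation; "wrist_force": force on the tool from outside, world axes, zero at the start; "moment": the same for the moment, N m; "finger_gap": finger opening in m.
Only numpy, scipy, OpenCV 4.12 (cv2) and the standard library are available. Lean on these libraries where they do the work, as an engineer would, in place of code of your own. Each camera call takes 0.05 s, during which the arm holds its last target.

## Working session

There is one attempt and no reset: what is moved stays moved. The work goes in short steps, Python scripts to look and compute and a shell command to move; the robot and the scene stay as the last step left them, time stands still between calls to the robot, and variables do not carry over. Pictures are saved under pics/ and viewed, and the job is handed in when it is done.

```bash
ls; mkdir -p pics
python3 - <<'E'
from station import bot, grab_frame
import cv2
o=bot.get_obs();print(o)
for n in("side","top"):
    f=grab_frame(n);cv2.imwrite(f"pics/{n}0.png",f["color"]);print(n,f["camera_matrix"],f["k1"],f["R"],f["t"])
E
```

```text
pics
{'time': 0.0, 'q': array([ 87.04426778,  28.75313771, -24.45319176,  88.89325017,
        12.65273111,  65.22107384, -12.05009817]), 'joint_velocities': array([ 0.03876554, -0.08242276, -0.0424269 ,  0.05231825,  0.02896986,
       -0.00576975, -0.01987831]), 'joint_torque': array([ 8.47147494e-04, -5.66590726e+01, -5.81618518e+00, -2.79110473e+01,
       -6.86870562e-02,  3.06901184e-02,  1.73272956e-04]), 'ee_pos': array([ 0.20097043, -0.61738943,  0.22567257]), 'tcp_rot': array([-1.79886441e+02, -1.47699639e-03,  1.80393086e+01]), 'wrist_force': array([0.02322326, 0.35132956, 0.14033491]), 'moment': array([ 0.02178355, -0.0560732 , -0.02863712]), 'finger_gap': 0.09153187055424154}
side [[441.29984828   0.         319.92936495]
 [  0.         441.29984828 204.04828363]
 [  0.           0.           1.        ]] 0.01076187362596603 [[-0.70007804 -0.71401691 -0.00840247]
 [-0.44181509  0.44237434 -0.78045139]
 [ 0.56097252 -0.54266454 -0.62516   ]] [0.3976691  0.31290312 1.21655002]
top [[433.9821987    0.         324.47538184]
 [  0.         433.9821987  205.62938203]
 [  0.           0.           1.        ]] -0.08165171945516093 [[-0.01397691 -0.99985878 -0.00933062]
 [-0.99676247  0.01467134 -0.07905273]
 [ 0.07917846  0.00819549 -0.99682677]] [0.03428415 0.55569507 1.50802367]
```

View pics/side0.png

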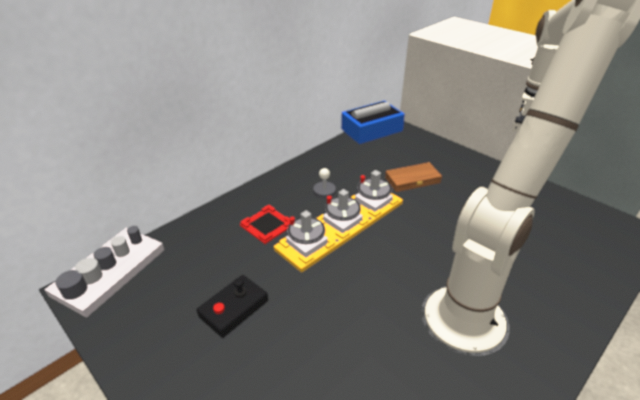

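View pics/top0.png

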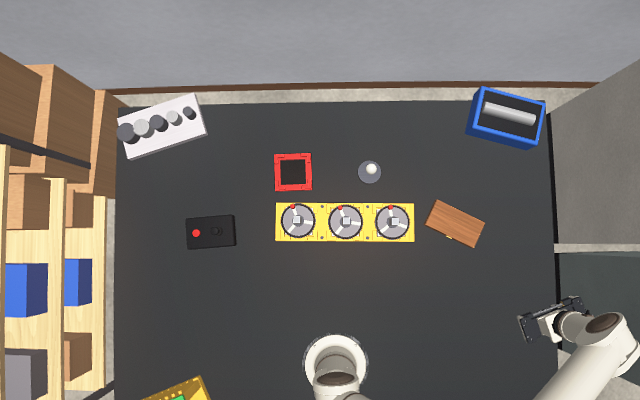

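The side view shows the pocket at about (267,223) and the three units along the yellow plate from (306,235) to (375,188). The top view shows the plate at (345,222), the posts at about (297,221), (346,222) and (394,222), the pocket at (293,171) and the ball at (369,171). The handles are on the far (+x) side.

```bash
cat > h.py <<'E'
import numpy as np, cv2
from station import bot, grab_frame
def undist(f,uv):
    K=f["camera_matrix"];d=np.array([f["k1"],0,0,0.])
    return cv2.undistortPoints(np.array(uv,float).reshape(-1,1,2),K,d).reshape(-1,2)
def toplane(f,uv,z):
    p=undist(f,uv);R=f["R"];t=f["t"];C=-R.T@t
    r=np.c_[p,np.ones(len(p))]@R
    return C+r*((z-C[2])/r[:,2])[:,None]
def proj(f,X):
    rv,_=cv2.Rodrigues(f["R"]);return cv2.projectPoints(np.array(X,float).reshape(-1,1,3),rv,f["t"],f["camera_matrix"],np.array([f["k1"],0,0,0.]))[0].reshape(-1,2)
def tri(fa,a,fb,b):
    pa=undist(fa,[a]);pb=undist(fb,[b])
    X=cv2.triangulatePoints(np.c_[fa["R"],fa["t"]],np.c_[fb["R"],fb["t"]],pa.T,pb.T);return (X[:3]/X[3]).ravel()
def red(f):
    h=cv2.cvtColor(f["color"],cv2.COLOR_BGR2HSV);return (((h[...,0]<8)|(h[...,0]>172))&(h[...,1]>150)&(h[...,2]>80)).astype(np.uint8)
def yel(f):
    h=cv2.cvtColor(f["color"],cv2.COLOR_BGR2HSV);return ((h[...,0]>18)&(h[...,0]<35)&(h[...,1]>150)&(h[...,2]>80)).astype(np.uint8)
def blobs(m,mn=4):
    n,l,s,c=cv2.connectedComponentsWithStats(m);return [(s[i][4],c[i].round(1),s[i][:4]) for i in range(1,n) if s[i][4]>=mn]
E
python3 - <<'E'
from h import *
t=grab_frame("top");s=grab_frame("side")
for f,n in((t,"top"),(s,"side")):
    print(n)
    for b in blobs(red(f)):print('red',b)
    for b in blobs(yel(f),200):print('yel',b)
for f,m,z,n in((t,red(t),.02,"pocket"),(t,yel(t),.02,"fix")):
    m=cv2.morphologyEx(m,cv2.MORPH_CLOSE,np.ones((3,3),np.uint8)) if n=='fix' else m
    cs=[c for c in cv2.findContours(m,cv2.RETR_EXTERNAL,cv2.CHAIN_APPROX_NONE)[0] if cv2.contourArea(c)>800 and 150<c[:,0,1].mean()<260]
    for c in cs:
        p=toplane(f,c.reshape(-1,2),z)[:,:2]
        r=cv2.minAreaRect(p.astype(np.float32));print(n,r,cv2.boxPoints(r).round(3).tolist())
im=cv2.resize(t["color"][150:260,260:430],None,fx=4.7,fy=4.7,interpolation=cv2.INTER_CUBIC);cv2.imwrite("pics/c1.png",im)
im=cv2.resize(s["color"][150:280,230:420],None,fx=4.2,fy=4.2,interpolation=cv2.INTER_CUBIC);cv2.imwrite("pics/c2.png",im)
E
```

```text
top
red (np.int32(775), array([292.6, 171.7]), array([274, 153,  38,  38], dtype=int32))
red (np.int32(20), array([292. , 205.9]), array([290, 204,   5,   5], dtype=int32))
red (np.int32(16), array([339.7, 207.1]), array([338, 205,   5,   5], dtype=int32))
red (np.int32(17), array([389.9, 206.6]), array([388, 205,   5,   4], dtype=int32))
red (np.int32(55), array([195.9, 232.5]), array([192, 229,   9,   8], dtype=int32))
yel (np.int32(300), array([285.2, 227.3]), array([275, 203,  41,  38], dtype=int32))
yel (np.int32(265), array([390. , 227.9]), array([343, 203,  72,  39], dtype=int32))
yel (np.int32(805), array([183.9, 390.8]), array([142, 375,  69,  25], dtype=int32))
side
red (np.int32(23), array([362.2, 177.7]), array([361, 175,   4,   7], dtype=int32))
red (np.int32(29), array([328.7, 198.6]), array([327, 196,   5,   7], dtype=int32))
red (np.int32(789), array([266.4, 224. ]), array([240, 205,  55,  39], dtype=int32))
red (np.int32(117), array([218.5, 307.5]), array([213, 302,  12,  12], dtype=int32))
yel (np.int32(1681), array([521.7,  13. ]), array([489,   0,  81,  34], dtype=int32))
yel (np.int32(1770), array([333.3, 236.7]), array([274, 194, 129,  78], dtype=int32))
pocket ((0.6798124313354492, 0.13839510083198547), (0.13209594786167145, 0.13328295946121216), 89.83549499511719) [[0.6129999756813049, 0.0729999989271164], [0.7459999918937683, 0.07199999690055847], [0.746999979019165, 0.20399999618530273], [0.6129999756813049, 0.20499999821186066]]
```

View pics/c1.png

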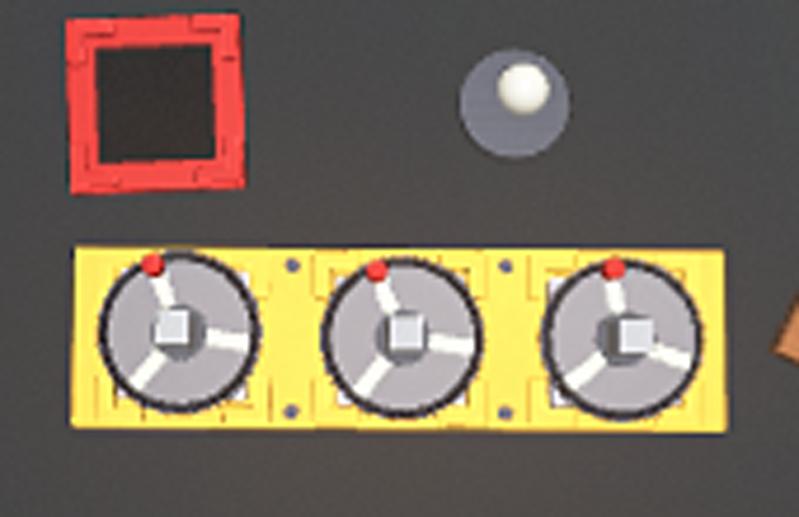

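View pics/c2.png

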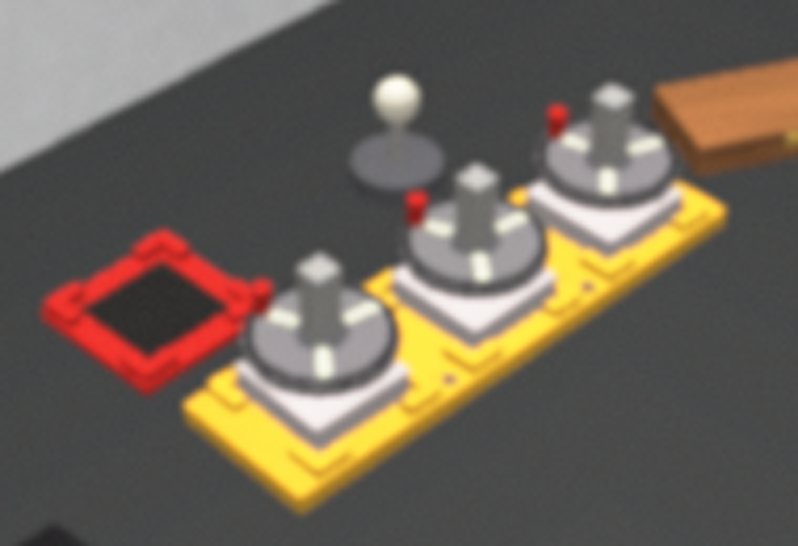

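The crops show the post tops as light squares near crop (172,327), (406,334) and (637,336), with the handles up and to the left of them. I'll refine these into positions.

Run:
```python
from h import *
t=grab_frame("top");s=grab_frame("side")
def c2p(L,o,k): return [((x+.5)/k+o[0]-.5,(y+.5)/k+o[1]-.5) for x,y in L]
o=(260,150);fx=toplane(t,c2p([(76,247),(725,250),(727,431),(72,427)],o,4.7),.02);print("fix",fx.round(4).tolist(),fx.mean(0))
e=(fx[0]-fx[1]+fx[3]-fx[2]);yaw=np.degrees(np.arctan2(-e[0],e[1]));print("len",np.linalg.norm(e)/2,"yaw",yaw)
# posts: lightness in top
g=t["color"].astype(int)
for c in((296.6,219.5),(346.4,221),(395.5,221.5)):
    x,y=map(int,c);w=g[y-8:y+9,x-8:x+9]
    m=((w.min(2)>175)).astype(np.uint8)
    bl=sorted(blobs(m,6),key=lambda b:np.hypot(*(b[1]-8)))[:2]
    for b in bl: print("post",b, toplane(t,[b[1]+(x-8,y-8)],.146).round(4))
hs=[(292,205.9),(339.7,207.1),(389.9,206.6)]
print("handles", toplane(t,hs,.109).round(4).tolist())
pt=c2p([(172,327),(406,334),(637,336)],o,4.7)
ps=c2p([(319,267),(477,178),(612,96)],(230,150),4.2)
for a,b in zip(pt,ps): print("tri post",tri(t,a,s,b).round(4), toplane(t,[a],.146).round(4))
for a,b in zip(hs[1:],[(328.7,198.6),(362.2,177.7)]):print("tri handle",tri(t,a,s,b).round(4))
bl=[(523,88)];bs=[(396,99)]
print("ball",tri(t,c2p(bl,o,4.7)[0],s,c2p(bs,(230,150),4.2)[0]))
# pocket
for z in(.01,):
  q=c2p([(99,46),(214,45),(214,157),(97,162)],o,4.7);q=toplane(t,q,z);print("pocket in",q.round(4).tolist(),q.mean(0))
q=toplane(t,c2p([(66,16),(242,13),(245,187),(70,193)],o,4.7),.01);print("pocket out",q.round(4).tolist(),q.mean(0))
```

```text
fix [[0.5712, 0.1986, 0.02], [0.5617, -0.2901, 0.02], [0.4258, -0.2876, 0.02], [0.436, 0.2023, 0.02]] [ 0.4986679  -0.04419806  0.02      ]
len 0.4893998679351823 yaw -1.1472130724132785
post (np.int32(163), array([8.6, 7.2]), array([ 0,  0, 17, 17], dtype=int32)) [[0.5068 0.116  0.146 ]]
post (np.int32(220), array([8.5, 7.6]), array([ 0,  0, 17, 17], dtype=int32)) [[ 0.4967 -0.0452  0.146 ]]
post (np.int32(211), array([9.3, 7.7]), array([ 0,  0, 17, 17], dtype=int32)) [[ 0.494  -0.2062  0.146 ]]
handles [[0.5499, 0.1337, 0.109], [0.5436, -0.0249, 0.109], [0.5428, -0.192, 0.109]]
tri post [0.505  0.1187 0.1464] [[0.5037 0.1174 0.146 ]]
tri post [ 0.4983 -0.042   0.1449] [[ 0.4965 -0.0435  0.146 ]]
tri post [ 0.4952 -0.2005  0.1455] [[ 0.4928 -0.2024  0.146 ]]
tri handle [ 0.5458 -0.0236  0.1017]
tri handle [ 0.545  -0.1913  0.1034]
ball [ 0.67769909 -0.13223864  0.08676577]
pocket in [[0.7261, 0.1815, 0.01], [0.7254, 0.0935, 0.01], [0.6391, 0.0943, 0.01], [0.6367, 0.1835, 0.01]] [0.68183337 0.13819602 0.01      ]
pocket out [[0.7498, 0.2068, 0.01], [0.7498, 0.0718, 0.01], [0.6158, 0.071, 0.01], [0.6133, 0.2042, 0.01]] [0.68220886 0.13844162 0.01      ]
```

```bash
cat > g.py <<'E'
import sys,numpy as np
from scipy.spatial.transform import Rotation as Ro
from h import bot
o=bot.get_obs();x,y,z,yaw=map(float,sys.argv[1:5])
R=Ro.from_euler('xyz',o["tcp_rot"],degrees=True)
d=R.inv().apply(np.array([x,y,z])-o["ee_pos"])/.3
w=(R.inv()*Ro.from_euler('xyz',[180,0,yaw],degrees=True)).as_rotvec()/np.pi
print("at",o["time"],o["ee_pos"].round(4),o["tcp_rot"].round(2),o["wrist_force"].round(1),o["finger_gap"].round(4),"q",o["q"].round(0))
print("shift",d.round(3),"turn",w.round(4))
E
python3 g.py 0.531 -0.30 0.227 88.9
```

```text
Traceback (most recent call last):
  File "g.py", line 8, in <module>
    print("at",o["time"],o["ee_pos"].round(4),o["tcp_rot"].round(2),o["wrist_force"].round(1),o["finger_gap"].round(4),"q",o["q"].round(0))
                                                                                              ^^^^^^^^^^^^^^^^^^^^^
AttributeError: 'float' object has no attribute 'round'
```

```bash
sed -i 's/o\["finger_gap"\].round(4)/round(o["finger_gap"],4)/' g.py
python3 g.py 0.532 -0.224 0.2 88.9
```

```text
at 0.3 [ 0.2012 -0.6178  0.2264] [-179.96   -0.     18.04] [0.2 0.  0.8] 0.0916 q [ 87.  29. -24.  89.  13.  65. -12.]
shift [ 1.455 -0.907  0.089] turn [-2.000e-04 -1.000e-04 -3.937e-01]
```

```bash
python3 -m handwheel '[{"x":0.8,"y":-0.5,"z":0.03,"az":-0.3,"hand":-1},{"x":0.8,"y":-0.5,"z":0.03,"az":-0.3,"hand":-1},{"x":0.8,"y":-0.5,"z":0.03,"az":-0.3,"hand":-1},{"x":0.8,"y":-0.5,"z":0.03,"az":-0.3,"hand":-1},{"x":0.8,"y":-0.5,"z":0.03,"az":-0.3,"hand":-1}]'
python3 g.py 0.532 -0.224 0.2 88.9
```

```text
at 0.3 [ 0.2012 -0.6178  0.2264] [-179.96   -0.     18.04] [0.2 0.  0.8] 0.0916 q [ 87.  29. -24.  89.  13.  65. -12.]
shift [ 1.455 -0.907  0.089] turn [-2.000e-04 -1.000e-04 -3.937e-01]validation failed for argument at $[0]...
```

```bash
python3 -m handwheel '[{"x":0.8,"y":-0.5,"z":0.03,"ax":0,"ay":0,"az":-0.3,"hand":-1},{"x":0.8,"y":-0.5,"z":0.03,"ax":0,"ay":0,"az":-0.3,"hand":-1},{"x":0.8,"y":-0.5,"z":0.03,"ax":0,"ay":0,"az":-0.3,"hand":-1},{"x":0.8,"y":-0.5,"z":0.03,"ax":0,"ay":0,"az":-0.3,"hand":-1},{"x":0.8,"y":-0.5,"z":0.03,"ax":0,"ay":0,"az":-0.3,"hand":-1}]'
python3 g.py 0.532 -0.224 0.2 88.9
```

```text
time: 0.92
ee_pos: [0.3856, -0.3973, 0.2179]
tcp_rot: [180.0, -0.1, 72.4]
wrist_force: [-0.7, -1.4, -0.2]
finger_gap: 0.0464
at 0.925 [ 0.3856 -0.3973  0.2179] [ 1.7997e+02 -6.0000e-02  7.2380e+01] [-0.7 -1.4 -0.2] 0.0464 q [ 76.  22. -42. 103.  17.  61.  11.]
shift [0.698 0.29  0.061] turn [ 0.0002 -0.0003 -0.0918]
```

```bash
python3 -m handwheel '[{"x":0.7,"y":0.29,"z":0.06,"ax":0,"ay":0,"az":-0.092,"hand":-1},{"x":0.7,"y":0.29,"z":0.06,"ax":0,"ay":0,"az":-0.092,"hand":-1},{"x":0.7,"y":0.29,"z":0.06,"ax":0,"ay":0,"az":-0.092,"hand":-1},{"x":0.7,"y":0.29,"z":0.06,"ax":0,"ay":0,"az":-0.092,"hand":-1},{"x":0.7,"y":0.29,"z":0.06,"ax":0,"ay":0,"az":-0.092,"hand":-1}]'
python3 g.py 0.532 -0.224 0.093 88.9
```

```text
time: 1.55
ee_pos: [0.5346, -0.2183, 0.2004]
tcp_rot: [179.9, -0.2, 89.4]
wrist_force: [-0.1, -1.6, 0.8]
finger_gap: 0.0011
at 1.55 [ 0.5346 -0.2183  0.2004] [179.85  -0.18  89.39] [-0.1 -1.6  0.8] 0.0011 q [ 55.  28. -47. 101.  23.  61.   0.]
shift [-0.02  -0.009  0.358] turn [ 0.0008 -0.001   0.0027]
```

```bash
python3 -m handwheel '[{"x":-0.02,"y":-0.01,"z":0.1,"ax":0,"ay":0,"az":0,"hand":-1},{"x":-0.02,"y":-0.01,"z":0.2,"ax":0,"ay":0,"az":0,"hand":-1},{"x":-0.02,"y":-0.01,"z":0.3,"ax":0,"ay":0,"az":0,"hand":-1},{"x":-0.02,"y":-0.01,"z":0.355,"ax":0,"ay":0,"az":0,"hand":-1},{"x":-0.02,"y":-0.01,"z":0.355,"ax":0,"ay":0,"az":0,"hand":-1}]'
python3 g.py 0.532 -0.224 0.093 88.9
python3 - <<'E'
from h import *
s=grab_frame("side");t=grab_frame("top")
a=cv2.resize(s["color"][140:240,310:430],None,fx=4,fy=4);b=cv2.resize(t["color"][180:280,340:420],None,fx=4,fy=4);cv2.imwrite("pics/d1.png",np.hstack([a,b]))
E
```

```text
time: 2.17
ee_pos: [0.5308, -0.2243, 0.093]
tcp_rot: [180.0, -0.2, 89.3]
wrist_force: [-0.2, -0.4, -0.2]
finger_gap: 0.0007
at 2.175 [ 0.5308 -0.2243  0.093 ] [179.97  -0.22  89.35] [-0.2 -0.4 -0.2] 0.0007 q [ 52.  35. -42. 105.  29.  51.  -4.]
shift [ 0.001  0.004 -0.   ] turn [ 0.0001 -0.0012  0.0025]
```

View pics/d1.png

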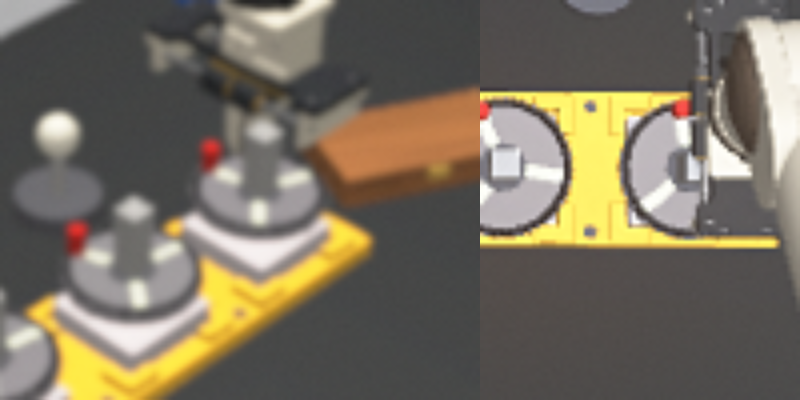

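The fingers are down on the -y side of unit C's handle, clear of the post. I'll flick it towards +y (anticlockwise) and lift away in the same call.

```bash
python3 -m handwheel '[{"x":0.085,"y":0,"z":0,"ax":0,"ay":0,"az":0,"hand":-1},{"x":0.17,"y":0,"z":0,"ax":0,"ay":0,"az":0,"hand":-1},{"x":0.18,"y":0,"z":-0.2,"ax":0,"ay":0,"az":0,"hand":-1},{"x":0.18,"y":0,"z":-0.36,"ax":0,"ay":0,"az":0,"hand":-1}]'
python3 - <<'E'
from h import *
print(bot.get_obs()["wrist_force"].round(2))
fs=[grab_frame("side") for i in range(5)]
t=grab_frame("top")
for f in fs: print([b[1] for b in blobs(red(f)) if 340<b[1][0]<400])
print([b[1] for b in blobs(red(t)) if 280<b[1][0]<420 and b[1][1]>190])
a=cv2.resize(fs[-1]["color"][140:240,310:430],None,fx=4,fy=4);b=cv2.resize(t["color"][180:280,340:420],None,fx=4,fy=4);cv2.imwrite("pics/d2.png",np.hstack([a,b]))
E
```

```text
time: 2.78
ee_pos: [0.5336, -0.1697, 0.206]
tcp_rot: [179.7, -0.1, 89.5]
wrist_force: [1.4, -1.3, 0.7]
finger_gap: 0.0006
[ 1.44 -1.3   0.69]
[array([380.5, 192. ])]
[array([384.5, 190.5])]
[array([387.8, 187.7])]
[array([389.3, 184.3])]
[array([389. , 181.7])]
[array([292.2, 205.8]), array([339.7, 207.1])]
```

View pics/d2.png

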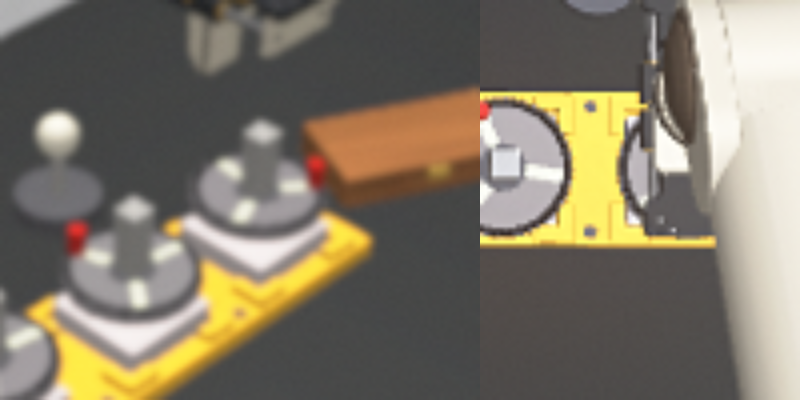

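Unit C's handle keeps moving on its own, (380,192) to (389,182) in the side view, so it is free. Next is the middle unit.

```bash
python3 g.py 0.534 -0.057 0.2 88.9
```

```text
at 3.075 [ 0.5321 -0.1709  0.2027] [ 1.7982e+02 -1.3000e-01  8.9350e+01] [-0.3  0.7 -0.4] 0.0002 q [ 52.  26. -48. 103.  22.  60.  -4.]
shift [0.38  0.002 0.01 ] turn [ 0.001  -0.0007  0.0025]
```

```bash
python3 -m handwheel '[{"x":0.2,"y":0.002,"z":0,"ax":0,"ay":0,"az":0,"hand":-1},{"x":0.38,"y":0.002,"z":0,"ax":0,"ay":0,"az":0.002,"hand":-1},{"x":0.38,"y":0.002,"z":0.0,"ax":0,"ay":0,"az":0.002,"hand":-1},{"x":0.38,"y":0.002,"z":0.15,"ax":0,"ay":0,"az":0.002,"hand":-1},{"x":0.38,"y":0.002,"z":0.25,"ax":0,"ay":0,"az":0.002,"hand":-1}]'
python3 g.py 0.534 -0.057 0.093 88.9
```

```text
time: 3.7
ee_pos: [0.5329, -0.0579, 0.1255]
tcp_rot: [180.0, -0.1, 89.0]
wrist_force: [0.6, 0.2, -0.0]
finger_gap: 0.0006
at 3.7 [ 0.5329 -0.0579  0.1255] [ 1.7999e+02 -1.1000e-01  8.8950e+01] [ 0.6  0.2 -0. ] 0.0006 q [ 40.  30. -46. 110.  27.  52. -21.]
shift [0.003 0.004 0.108] turn [ 0.0001 -0.0006  0.0003]
```

```bash
python3 -m handwheel '[{"x":0,"y":0.004,"z":0.07,"ax":0,"ay":0,"az":0,"hand":-1},{"x":0,"y":0.004,"z":0.108,"ax":0,"ay":0,"az":0,"hand":-1},{"x":0,"y":0.004,"z":0.108,"ax":0,"ay":0,"az":0,"hand":-1}]'
python3 g.py 0.534 -0.057 0.093 88.9
python3 - <<'E'
from h import *
f=grab_frame("side");print([b[1] for b in blobs(red(f)) if 300<b[1][0]<400])
E
```

```text
time: 4.08
ee_pos: [0.5337, -0.058, 0.0924]
tcp_rot: [-179.9, -0.1, 88.9]
wrist_force: [-0.6, -0.9, 0.4]
finger_gap: 0.0004
at 4.075 [ 0.5337 -0.058   0.0924] [-1.7994e+02 -1.3000e-01  8.8940e+01] [-0.6 -0.9  0.4] 0.0004 q [ 38.  33. -44. 111.  30.  48. -23.]
shift [ 0.003  0.001 -0.002] turn [-0.0003 -0.0007  0.0002]
[array([385. , 177.1]), array([328.7, 198.6])]
```

```bash
python3 -m handwheel '[{"x":0.085,"y":0,"z":0,"ax":0,"ay":0,"az":0,"hand":-1},{"x":0.17,"y":0,"z":0,"ax":0,"ay":0,"az":0,"hand":-1},{"x":0.18,"y":0,"z":-0.2,"ax":0,"ay":0,"az":0,"hand":-1},{"x":0.18,"y":0,"z":-0.36,"ax":0,"ay":0,"az":0,"hand":-1}]'
python3 - <<'E'
from h import *
print(bot.get_obs()["wrist_force"].round(2))
fs=[grab_frame("side") for i in range(5)]
t=grab_frame("top")
for f in fs: print([b[1] for b in blobs(red(f)) if 305<b[1][0]<400])
print([b[1] for b in blobs(red(t)) if 280<b[1][0]<420 and b[1][1]>190])
a=cv2.resize(fs[-1]["color"][140:240,310:430],None,fx=4,fy=4);b=cv2.resize(t["color"][180:280,340:420],None,fx=4,fy=4);cv2.imwrite("pics/d3.png",np.hstack([a,b]))
E
```

```text
time: 4.62
ee_pos: [0.5361, -0.0028, 0.2043]
tcp_rot: [179.8, -0.1, 89.1]
wrist_force: [0.9, -0.5, 0.2]
finger_gap: 0.0009
[ 0.87 -0.48  0.21]
[array([364.1, 189.5]), array([327.1, 205. ])]
[array([367.6, 191.1]), array([327.1, 205. ])]
[array([371.6, 191.9]), array([327.1, 205. ])]
[array([375.7, 191.8]), array([327.1, 205. ])]
[array([379.6, 191.9]), array([327.1, 205. ])]
[array([292.2, 205.8]), array([389.5, 236.5])]
```

View pics/d3.png

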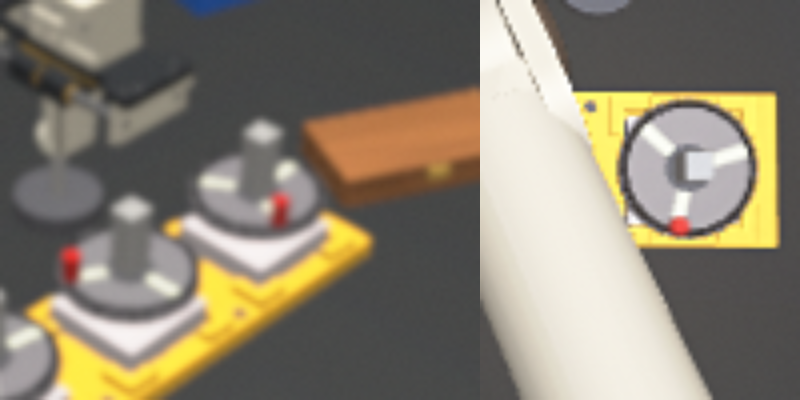

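Unit B's handle sits still at (327,205), while C has come round past the near side, so B is the binding one. I'll measure B's angle.

```bash
python3 - <<'E'
from h import *
f=grab_frame("side")
for b in [(328.7,198.6),(327.1,205.0)]:
    p=toplane(f,[b],.098)[0];d=p-[.4975,-.043,0];print(p.round(4),d[:2].round(4),np.hypot(*d[:2]),np.arctan2(d[1],d[0]))
E
python3 g.py 0.536 0.005 0.2 88.9
```

```text
[ 0.5509 -0.0255  0.098 ] [0.0534 0.0175] 0.056190557166810505 0.3169211674879677
[0.5306 0.0025 0.098 ] [0.0331 0.0455] 0.056286843252733004 0.9427508799215198
at 4.975 [ 0.5345 -0.0045  0.2005] [-1.7994e+02 -1.0000e-01  8.8930e+01] [-0.3 -0.   0. ] 0.0004 q [ 38.  24. -50. 106.  21.  59. -22.]
shift [0.032 0.004 0.002] turn [-0.0004 -0.0006  0.0002]
```

```bash
python3 -m handwheel '[{"x":0.015,"y":0.1,"z":0,"ax":0,"ay":0,"az":0,"hand":-1},{"x":0.015,"y":0.1,"z":0,"ax":0,"ay":0,"az":0,"hand":-1},{"x":0.015,"y":0.1,"z":0.15,"ax":0,"ay":0,"az":0,"hand":-1},{"x":0.015,"y":0.1,"z":0.3,"ax":0,"ay":0,"az":0,"hand":-1},{"x":0.015,"y":0.1,"z":0.358,"ax":0,"ay":0,"az":0,"hand":-1}]'
python3 g.py 0.504 0.000 0.093 88.9
python3 - <<'E'
from h import *
f=grab_frame("side");print([b[1] for b in blobs(red(f)) if 300<b[1][0]<400])
E
```

```text
time: 5.6
ee_pos: [0.5613, -0.0006, 0.0898]
tcp_rot: [-179.6, -0.1, 89.0]
wrist_force: [0.2, -0.8, 0.2]
finger_gap: 0.0004
at 5.6 [ 0.5613 -0.0006  0.0898] [-1.7958e+02 -1.1000e-01  8.8960e+01] [ 0.2 -0.8  0.2] 0.0004 q [ 31.  35. -43. 107.  31.  51. -29.]
shift [-0.002 -0.191 -0.009] turn [-0.0024 -0.0006  0.0003]
[array([360.3, 179.9]), array([327.2, 205.1])]
```

```bash
python3 -m handwheel '[{"x":0,"y":-0.06,"z":-0.01,"ax":0,"ay":0,"az":0,"hand":-1},{"x":0,"y":-0.13,"z":-0.01,"ax":0,"ay":0,"az":0,"hand":-1},{"x":0,"y":-0.19,"z":-0.01,"ax":0,"ay":0,"az":0,"hand":-1},{"x":0,"y":-0.19,"z":-0.2,"ax":0,"ay":0,"az":0,"hand":-1},{"x":0,"y":-0.19,"z":-0.36,"ax":0,"ay":0,"az":0,"hand":-1}]'
python3 - <<'E'
from h import *
for i in range(2):
    f=grab_frame("side");B=[b[1] for b in blobs(red(f)) if 300<b[1][0]<400];print(B)
for b in B:
    p=toplane(f,[b],.098)[0];d=p-[.4975,-.043,0];print(p.round(4),d[:2].round(4),np.arctan2(d[1],d[0]))
cv2.imwrite("pics/d4.png",cv2.resize(f["color"][140:280,230:430],None,fx=4,fy=4))
E
python3 g.py 0.541 0.105 0.2 88.9
```

```text
time: 6.28
ee_pos: [0.5052, 0.0008, 0.2002]
tcp_rot: [-179.6, -0.1, 89.0]
wrist_force: [0.3, 0.2, 0.1]
finger_gap: 0.0003
[array([389.3, 184.1]), array([340., 213.])]
[array([389.1, 182. ]), array([340. , 212.8])]
[ 0.4674 -0.2425  0.098 ] [-0.0301 -0.1995] -1.7203493718648577
[0.473  0.0016 0.098 ] [-0.0245  0.0446] 2.073245577803757
at 6.375 [0.5091 0.0013 0.2038] [ 1.7985e+02 -7.0000e-02  8.9000e+01] [1.2 0.1 0.5] 0.0004 q [ 40.  21. -52. 110.  20.  58. -22.]
shift [0.347 0.1   0.013] turn [ 0.0008 -0.0004  0.0005]
```

View pics/d4.png

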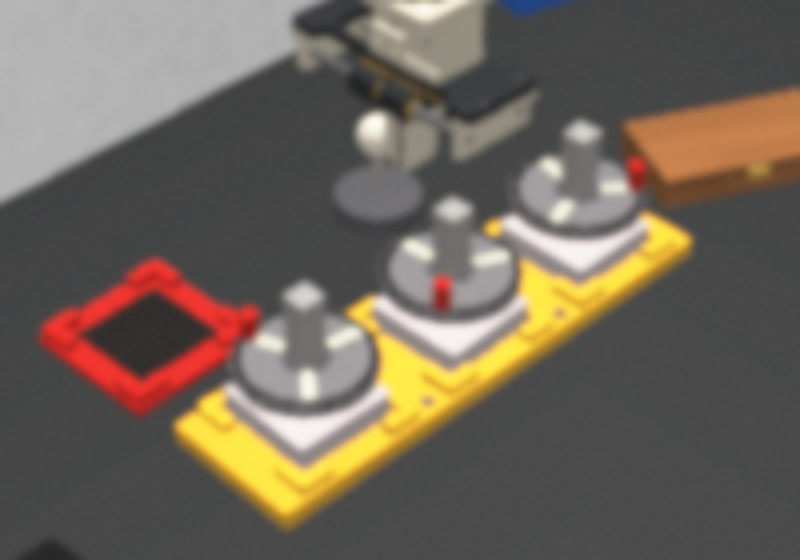

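B's handle now rests at (340,213), about 2.05 rad, and it did not run on. C is still turning. Now unit A.

```bash
python3 -m handwheel '[{"x":0.17,"y":0.08,"z":0,"ax":0,"ay":0,"az":0,"hand":-1},{"x":0.335,"y":0.105,"z":0,"ax":0,"ay":0,"az":0,"hand":-1},{"x":0.335,"y":0.105,"z":0,"ax":0,"ay":0,"az":0,"hand":-1},{"x":0.335,"y":0.105,"z":0.15,"ax":0,"ay":0,"az":0,"hand":-1},{"x":0.335,"y":0.105,"z":0.27,"ax":0,"ay":0,"az":0,"hand":-1}]'
python3 g.py 0.541 0.102 0.093 88.9
```

```text
time: 7.0
ee_pos: [0.5424, 0.1003, 0.1222]
tcp_rot: [179.8, -0.0, 89.0]
wrist_force: [-0.2, 0.3, 0.0]
finger_gap: 0.0006
at 7.0 [0.5424 0.1003 0.1222] [ 1.7984e+02 -1.0000e-02  8.8970e+01] [-0.2  0.3  0. ] 0.0006 q [ 23.  32. -47. 108.  29.  53. -39.]
shift [ 0.005 -0.005  0.097] turn [ 0.0009 -0.      0.0004]
```

```bash
python3 -m handwheel '[{"x":0.005,"y":-0.005,"z":0.07,"ax":0,"ay":0,"az":0,"hand":-1},{"x":0.005,"y":-0.005,"z":0.097,"ax":0,"ay":0,"az":0,"hand":-1},{"x":0.005,"y":-0.005,"z":0.097,"ax":0,"ay":0,"az":0,"hand":-1}]'
python3 -m handwheel '[{"x":0.085,"y":0,"z":0,"ax":0,"ay":0,"az":0,"hand":-1},{"x":0.17,"y":0,"z":0,"ax":0,"ay":0,"az":0,"hand":-1},{"x":0.18,"y":0,"z":-0.2,"ax":0,"ay":0,"az":0,"hand":-1},{"x":0.18,"y":0,"z":-0.36,"ax":0,"ay":0,"az":0,"hand":-1}]'
python3 - <<'E'
from h import *
fs=[grab_frame("side") for i in range(6)]
for f in fs: print([(b[1],b[0]) for b in blobs(red(f)) if 275<b[1][0]<400])
cv2.imwrite("pics/d5.png",cv2.resize(fs[-1]["color"][140:280,230:430],None,fx=4,fy=4))
E
```

```text
time: 7.38
ee_pos: [0.5411, 0.1015, 0.0933]
tcp_rot: [179.9, -0.0, 89.0]
wrist_force: [0.2, 0.2, 0.4]
finger_gap: 0.0006
time: 7.88
ee_pos: [0.5422, 0.1569, 0.2044]
tcp_rot: [179.7, -0.1, 89.1]
wrist_force: [1.5, -1.0, 0.2]
finger_gap: 0.0004
[(array([387.5, 179.5]), np.int32(33)), (array([340. , 212.8]), np.int32(22)), (array([312.2, 234.6]), np.int32(17))]
[(array([386.1, 178.2]), np.int32(32)), (array([340. , 212.8]), np.int32(22)), (array([316.7, 233.1]), np.int32(18))]
[(array([384.2, 176.9]), np.int32(30)), (array([340. , 212.8]), np.int32(22)), (array([320.1, 229.7]), np.int32(27))]
[(array([382.2, 176.2]), np.int32(21)), (array([340. , 212.8]), np.int32(22)), (array([321.1, 226.5]), np.int32(19))]
[(array([340. , 212.8]), np.int32(22)), (array([321.2, 222.8]), np.int32(20))]
[(array([340. , 212.8]), np.int32(22)), (array([319.6, 219.6]), np.int32(19))]
```

View pics/d5.png

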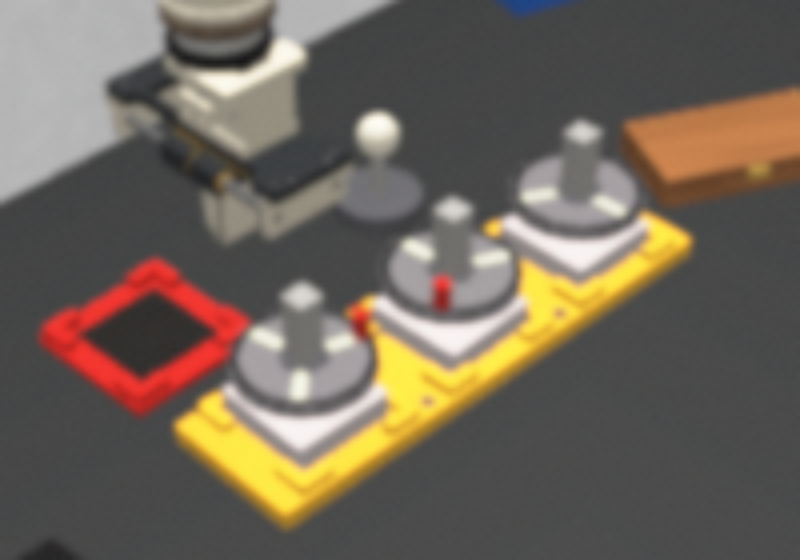

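A runs on too, from (312,235) to (320,220), while B stays at (340,213). B is the binding unit. I'll move over B with the gripper open.

```bash
python3 g.py 0.4975 -0.043 0.21 88.9; python3 -m handwheel '[{"x":-0.2,"y":-0.05,"z":-0.08,"ax":0,"ay":0,"az":0,"hand":1},{"x":-0.4,"y":-0.1,"z":-0.08,"ax":0,"ay":0,"az":0,"hand":1},{"x":-0.6,"y":-0.14,"z":-0.08,"ax":0,"ay":0,"az":0,"hand":1},{"x":-0.66,"y":-0.148,"z":-0.08,"ax":0,"ay":0,"az":0,"hand":1},{"x":-0.66,"y":-0.148,"z":-0.08,"ax":0,"ay":0,"az":0,"hand":1}]'
python3 g.py 0.4975 -0.043 0.102 88.9
python3 - <<'E'
from h import *
fs=[grab_frame("side") for i in range(2)]
for f in fs: print([(b[1],b[0]) for b in blobs(red(f)) if 275<b[1][0]<400])
cv2.imwrite("pics/d6.png",cv2.resize(fs[-1]["color"][120:260,250:430],None,fx=4,fy=4))
t=grab_frame("top");cv2.imwrite("pics/d7.png",cv2.resize(t["color"][140:280,260:440],None,fx=4,fy=4))
E
```

```text
at 8.175 [0.5415 0.1547 0.2012] [1.7986e+02 5.0000e-02 8.8920e+01] [ 0.6 -0.4 -0.8] 0.0 q [ 20.  28. -51. 103.  24.  61. -40.]
shift [-0.662 -0.134 -0.029] turn [0.0008 0.0003 0.0001]
time: 8.8
ee_pos: [0.4923, -0.0446, 0.2242]
tcp_rot: [180.0, 0.1, 88.7]
wrist_force: [-0.2, 0.4, 0.4]
finger_gap: 0.0461
at 8.8 [ 0.4923 -0.0446  0.2242] [1.7998e+02 5.0000e-02 8.8650e+01] [-0.2  0.4  0.4] 0.0461 q [ 47.  18. -53. 110.  17.  60. -14.]
shift [0.006 0.017 0.407] turn [ 0.0001  0.0003 -0.0014]
[(array([362.6, 188.4]), np.int32(13)), (array([340. , 212.8]), np.int32(22)), (array([303.2, 235.6]), np.int32(17))]
[(array([364.3, 189.8]), np.int32(13)), (array([340. , 212.8]), np.int32(22)), (array([308.2, 235.4]), np.int32(18))]
```

View pics/d6.png

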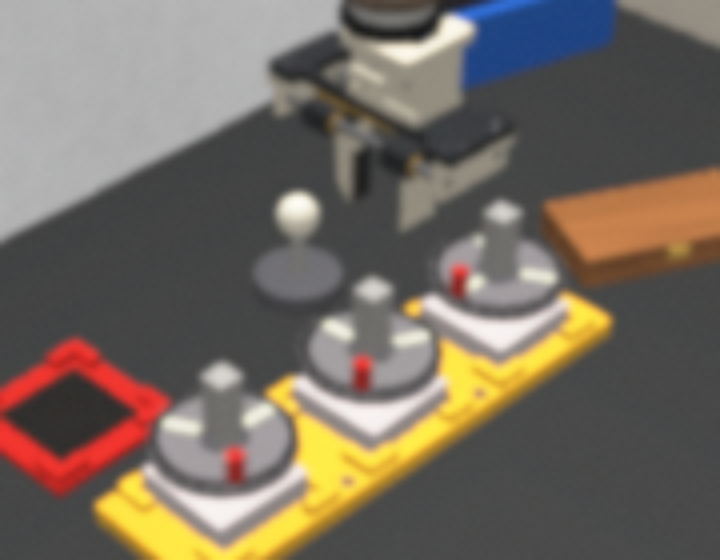

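View pics/d7.png

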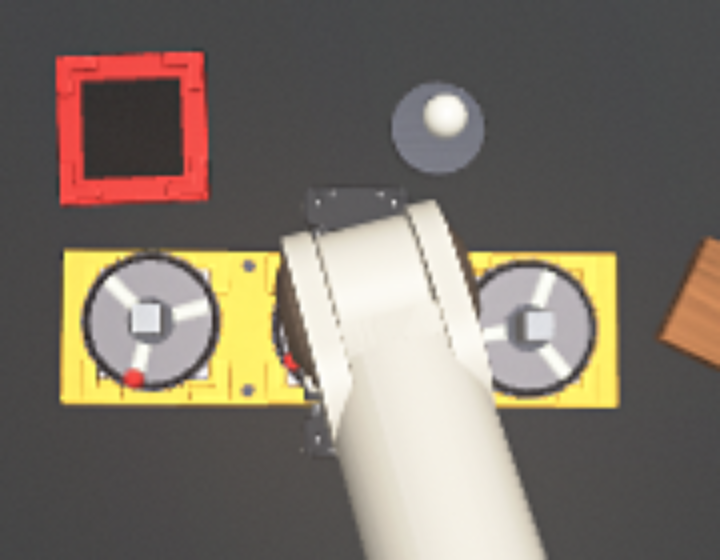

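The gripper is over B with its jaws straddling the post. A and C are still running, and A's handle has already passed the near side. I'll descend.

```bash
python3 -m handwheel '[{"x":0.006,"y":0.017,"z":0,"ax":0,"ay":0,"az":0,"hand":1},{"x":0.006,"y":0.017,"z":0.1,"ax":0,"ay":0,"az":0,"hand":1},{"x":0.006,"y":0.017,"z":0.2,"ax":0,"ay":0,"az":0,"hand":1},{"x":0.006,"y":0.017,"z":0.3,"ax":0,"ay":0,"az":0,"hand":1},{"x":0.006,"y":0.017,"z":0.38,"ax":0,"ay":0,"az":0,"hand":1}]'
python3 g.py 0.4975 -0.043 0.104 88.9
```

```text
time: 9.57
ee_pos: [0.4989, -0.0369, 0.1097]
tcp_rot: [179.9, -0.1, 89.2]
wrist_force: [-0.3, -0.3, 0.9]
finger_gap: 0.0919
at 9.575 [ 0.4989 -0.0369  0.1097] [ 1.7991e+02 -8.0000e-02  8.9200e+01] [-0.3 -0.3  0.9] 0.0919 q [ 39.  28. -47. 115.  27.  48. -24.]
shift [-0.02  -0.004  0.019] turn [ 0.0005 -0.0004  0.0016]
```

```bash
python3 -m handwheel '[{"x":-0.02,"y":-0.004,"z":0.019,"ax":0,"ay":0,"az":0.002,"hand":1},{"x":-0.02,"y":-0.004,"z":0.019,"ax":0,"ay":0,"az":0.002,"hand":1},{"x":-0.02,"y":-0.004,"z":0.019,"ax":0,"ay":0,"az":0.002,"hand":-0.3},{"x":-0.02,"y":-0.004,"z":0.019,"ax":0,"ay":0,"az":0.002,"hand":-0.3}]' 15
python3 g.py 0.4975 -0.043 0.104 88.9
python3 - <<'E'
from h import *
fs=[grab_frame("side") for i in range(1)]
for f in fs: print([(b[1],b[0]) for b in blobs(red(f)) if 275<b[1][0]<400])
cv2.imwrite("pics/d8.png",cv2.resize(fs[-1]["color"][120:260,250:430],None,fx=4,fy=4))
E
```

```text
time: 10.07
ee_pos: [0.4984, -0.043, 0.1049]
tcp_rot: [179.8, -0.1, 88.8]
wrist_force: [-0.5, -0.0, 0.3]
finger_gap: 0.0759
at 10.075 [ 0.4984 -0.043   0.1049] [ 1.7981e+02 -5.0000e-02  8.8830e+01] [-0.5 -0.   0.3] 0.0759 q [ 40.  28. -46. 116.  28.  47. -24.]
shift [-0.    -0.003  0.003] turn [ 0.001  -0.0003 -0.0004]
[(array([340. , 212.8]), np.int32(22)), (array([318.9, 231. ]), np.int32(21))]
```

View pics/d8.png

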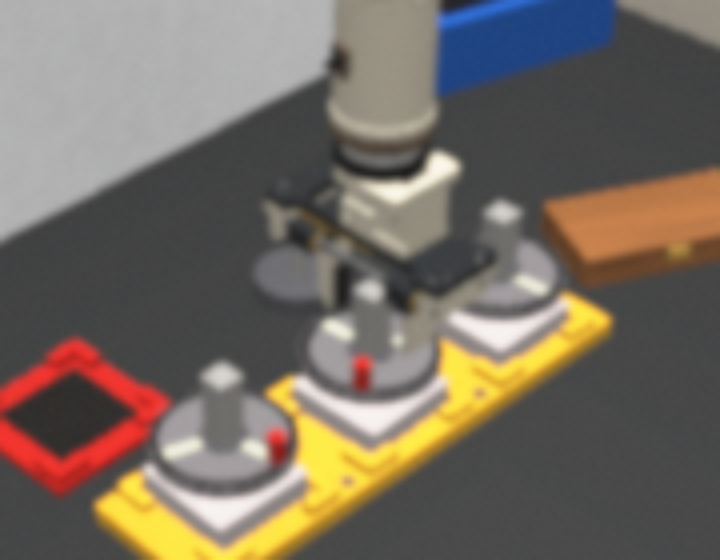

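```bash
python3 -m handwheel '[{"x":0,"y":0,"z":0,"ax":0,"ay":0,"az":0,"hand":-1},{"x":0,"y":0,"z":0,"ax":0,"ay":0,"az":0,"hand":-1},{"x":0,"y":0,"z":0,"ax":0,"ay":0,"az":0,"hand":-1},{"x":0,"y":0,"z":0,"ax":0,"ay":0,"az":0,"hand":-1},{"x":0,"y":0,"z":0,"ax":0,"ay":0,"az":0,"hand":-1}]' 15
python3 -m handwheel '[{"x":0,"y":0,"z":0,"ax":0,"ay":0,"az":0,"hand":-1},{"x":0,"y":0,"z":0,"ax":0,"ay":0,"az":0,"hand":-1},{"x":0,"y":0,"z":0,"ax":0,"ay":0,"az":0,"hand":-1}]' 45
python3 g.py 0.4975 -0.043 0.104 88.9
```

```text
time: 10.75
ee_pos: [0.4991, -0.043, 0.105]
tcp_rot: [179.7, -0.1, 88.8]
wrist_force: [1.8, -1.5, -3.8]
finger_gap: 0.024
time: 11.12
ee_pos: [0.499, -0.0433, 0.1049]
tcp_rot: [179.7, -0.0, 88.8]
wrist_force: [0.3, -1.0, -1.2]
finger_gap: 0.0237
at 11.125 [ 0.499  -0.0433  0.1049] [ 1.7975e+02 -5.0000e-02  8.8820e+01] [ 0.3 -1.  -1.2] 0.0237 q [ 40.  28. -46. 115.  28.  47. -24.]
shift [ 0.001 -0.005  0.003] turn [ 0.0014 -0.0003 -0.0004]
```

```bash
python3 -m handwheel '[{"x":0,"y":0,"z":-0.05,"ax":0,"ay":0,"az":0,"hand":-1},{"x":0,"y":0,"z":-0.15,"ax":0,"ay":0,"az":0,"hand":-1},{"x":0,"y":0,"z":-0.25,"ax":0,"ay":0,"az":0,"hand":-1},{"x":0,"y":0,"z":-0.36,"ax":0,"ay":0,"az":0,"hand":-1},{"x":0,"y":0,"z":-0.4,"ax":0,"ay":0,"az":0,"hand":-1}]'
python3 g.py 0.682 0.138 0.22 89.5
python3 - <<'E'
from h import *
f=grab_frame("side");cv2.imwrite("pics/e1.png",cv2.resize(f["color"][80:260,230:430],None,fx=3,fy=3))
E
```

```text
time: 11.75
ee_pos: [0.4986, -0.0429, 0.2265]
tcp_rot: [179.7, -0.0, 88.9]
wrist_force: [0.2, -0.0, -8.4]
finger_gap: 0.0238
at 11.75 [ 0.4986 -0.0429  0.2265] [ 1.7966e+02 -2.0000e-02  8.8860e+01] [ 0.2 -0.  -8.4] 0.0238 q [ 47.  18. -53. 110.  17.  60. -15.]
shift [0.615 0.599 0.025] turn [ 0.0019 -0.0001 -0.0036]
```

View pics/e1.png

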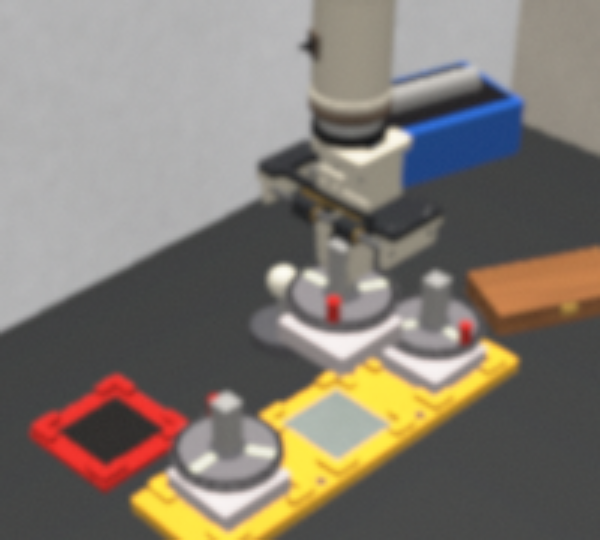

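B is lifted cleanly, with wrist force -8.4 N, about 0.8 kg. I'll measure the pocket again in both views before moving over it.

Run:
```python
from h import *
t=grab_frame("top");s=grab_frame("side")
def corners(f,z,region):
    m=red(f);n,l,st,c=cv2.connectedComponentsWithStats(m);i=1+np.argmax(st[1:,4]);m=(l==i).astype(np.uint8)
    cs,h=cv2.findContours(m,cv2.RETR_CCOMP,cv2.CHAIN_APPROX_NONE)
    for c,hh in zip(cs,h[0]):
        if cv2.contourArea(c)<200: continue
        inner=hh[3]>=0
        p=toplane(f,c.reshape(-1,2),z)[:,:2]*1000
        r=cv2.minAreaRect(p.astype(np.float32));print("inner" if inner else "outer",z,np.round(r[0],1),np.round(r[1],1),round(r[2],2))
for z in(.01,.02): corners(t,z,0)
for z in(.01,.02): corners(s,z,0)
cv2.imwrite("pics/e2.png",cv2.resize(t["color"][145:200,265:320],None,fx=10,fy=10,interpolation=cv2.INTER_CUBIC))
cv2.imwrite("pics/e3.png",cv2.resize(s["color"][195:255,230:300],None,fx=10,fy=10,interpolation=cv2.INTER_CUBIC))
```

```text
outer 0.01 [681.4 139.2] [132.9 134.2] 89.84
inner 0.01 [681.5 139. ] [95.2 96.1] 2.24
outer 0.02 [679.8 138.4] [132.1 133.3] 89.84
inner 0.02 [679.9 138.2] [94.6 95.5] 2.24
outer 0.01 [686.5 126.5] [149.7 174.7] 1.63
inner 0.01 [685.3 141.5] [88.7 88.4] 1.06
outer 0.02 [677.  133.3] [148.2 172.9] 1.63
inner 0.02 [675.8 148.2] [87.8 87.5] 1.06
```

View pics/e2.png

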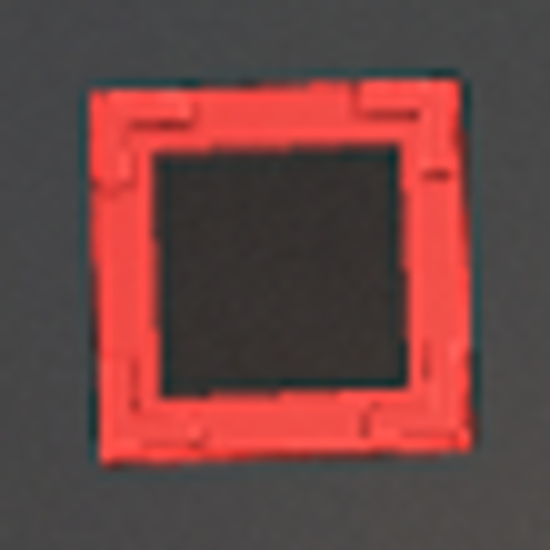

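View pics/e3.png

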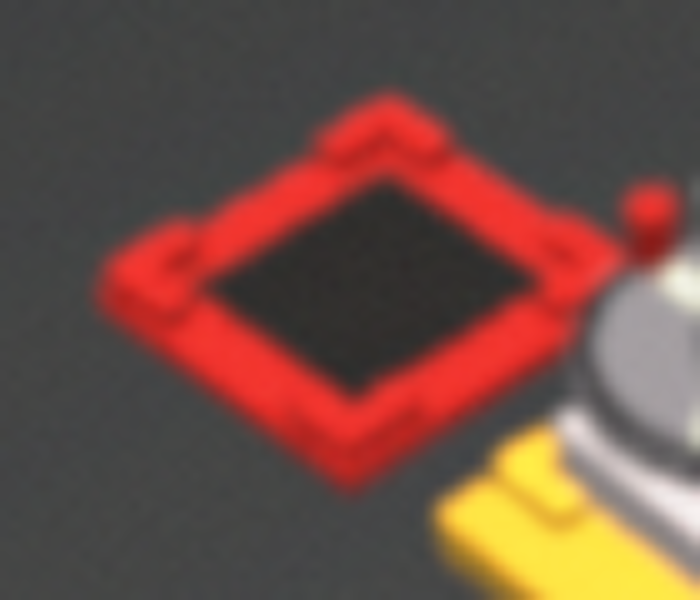

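```bash
python3 -m handwheel '[{"x":0.15,"y":0.2,"z":0.02,"ax":0.001,"ay":0,"az":-0.007,"hand":-1},{"x":0.3,"y":0.35,"z":0.02,"ax":0.001,"ay":0,"az":-0.014,"hand":-1},{"x":0.45,"y":0.5,"z":0.02,"ax":0.001,"ay":0,"az":-0.014,"hand":-1},{"x":0.6,"y":0.6,"z":0.02,"ax":0.001,"ay":0,"az":-0.014,"hand":-1},{"x":0.62,"y":0.6,"z":0.02,"ax":0.001,"ay":0,"az":-0.014,"hand":-1}]'
python3 g.py 0.683 0.139 0.13 91.5
```

```text
time: 12.52
ee_pos: [0.6811, 0.1457, 0.2157]
tcp_rot: [-179.8, -0.3, 91.7]
wrist_force: [-1.6, 0.9, -7.1]
finger_gap: 0.0237
at 12.525 [0.6811 0.1457 0.2157] [-179.81   -0.31   91.69] [-1.6  0.9 -7.1] 0.0237 q [ 15.  40. -47.  81.  30.  72. -33.]
shift [-0.024  0.006  0.286] turn [-0.0011 -0.0017  0.0011]
```

```bash
python3 -m handwheel '[{"x":-0.024,"y":0.006,"z":0.05,"ax":-0.001,"ay":-0.001,"az":0.001,"hand":-1},{"x":-0.024,"y":0.006,"z":0.15,"ax":-0.001,"ay":-0.001,"az":0.001,"hand":-1},{"x":-0.024,"y":0.006,"z":0.25,"ax":-0.001,"ay":-0.001,"az":0.001,"hand":-1},{"x":-0.024,"y":0.006,"z":0.285,"ax":-0.001,"ay":-0.001,"az":0.001,"hand":-1},{"x":-0.024,"y":0.006,"z":0.285,"ax":-0.001,"ay":-0.001,"az":0.001,"hand":-1}]'
python3 g.py 0.683 0.139 0.12 91.5
python3 - <<'E'
from h import *
s=grab_frame("side");t=grab_frame("top")
cv2.imwrite("pics/f1.png",cv2.resize(s["color"][150:260,220:320],None,fx=5,fy=5,interpolation=cv2.INTER_CUBIC))
cv2.imwrite("pics/f2.png",cv2.resize(t["color"][130:250,250:350],None,fx=5,fy=5,interpolation=cv2.INTER_CUBIC))
E
```

```text
time: 13.15
ee_pos: [0.6818, 0.137, 0.1283]
tcp_rot: [-179.8, -0.1, 91.4]
wrist_force: [0.5, 0.1, -7.6]
finger_gap: 0.024
at 13.15 [0.6818 0.137  0.1283] [-1.7981e+02 -5.0000e-02  9.1430e+01] [ 0.5  0.1 -7.6] 0.024 q [ 15.  45. -45.  85.  33.  64. -35.]
shift [0.007 0.004 0.028] turn [-0.0011 -0.0003 -0.0004]
```

View pics/f1.png

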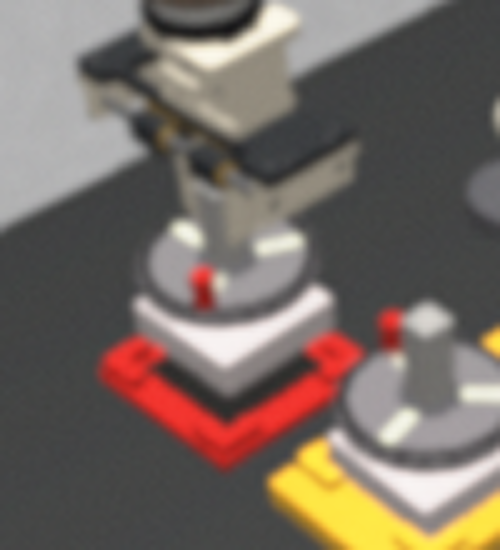

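View pics/f2.png

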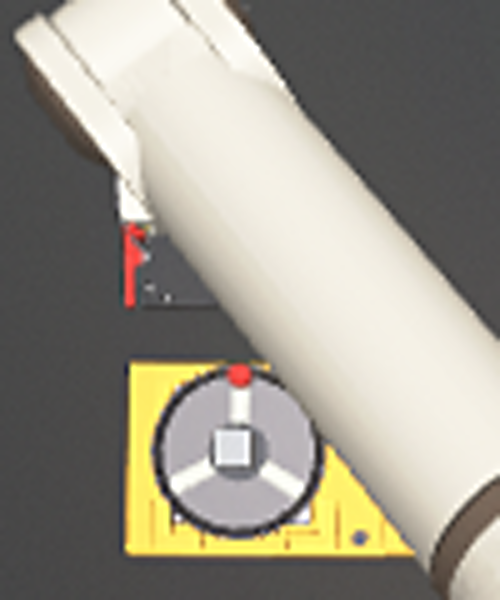

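The side view shows the base hovering over the pocket with its corners near (138,333), (227,395) and (332,322) in the crop. The arm hides it from the top camera. I'll compare the base and the pocket in the side view.

```bash
python3 - <<'E'
from h import *
s=grab_frame("side")
def c2p(L,o,k): return [((x+.5)/k+o[0]-.5,(y+.5)/k+o[1]-.5) for x,y in L]
o=(220,150)
zu=bot.get_obs()["ee_pos"][2]-.085
for z,L in((zu,[(139,332),(227,396),(331,322)]),(zu+.028,[(134,302),(225,366),(333,292)])):
    p=toplane(s,c2p(L,o,5),z);e=p[1]-p[2];print("unit",z,p[:,:2].round(4).tolist(),((p[0]+p[2])/2)[:2].round(4),np.linalg.norm(p[0]-p[1]),np.linalg.norm(e),"yaw",np.degrees(np.arctan2(e[0],-e[1]))*-1, np.degrees(np.arctan2(*(p[0]-p[1])[[1,0]])))
# pocket, from e3 crop (230,195) x10 : stop tops outer corners L, top, near, right ; dark floor corners
p=toplane(s,c2p([(205,282),(385,178),(540,280),(355,392)],(230,195),10),.01);print("dark",p[:,:2].round(4).tolist(),p.mean(0))
p=toplane(s,c2p([(105,268),(390,92),(617,248),(350,437)],(230,195),10),.02);print("stop outer",p[:,:2].round(4).tolist(),((p[1]+p[3])/2))
p=toplane(s,c2p([(108,310),(350,490)],(230,195),10),0);print("bottom",p[:,:2].round(4).tolist())
E
python3 g.py 0.683 0.139 0.12 91.5
```

```text
unit 0.04658746771997964 [[0.7242, 0.1894], [0.6315, 0.1881], [0.6403, 0.0907]] [0.6823 0.1401] 0.09267536760018474 0.09776673520177863 yaw 174.83215317727024 0.8069939969890626
unit 0.07458746771997964 [[0.7227, 0.1909], [0.6289, 0.1888], [0.6367, 0.0901]] [0.6797 0.1405] 0.09376231835770381 0.09903400694450168 yaw 175.5070474478959 1.2699873675348212
dark [[0.7265, 0.1814], [0.7262, 0.102], [0.6457, 0.0991], [0.6462, 0.1801]] [0.6861369  0.14064547 0.01      ]
stop outer [[0.7466, 0.2074], [0.7526, 0.0771], [0.6305, 0.0765], [0.6212, 0.2012]] [0.68689821 0.13918262 0.02      ]
bottom [[0.7484, 0.2078], [0.6193, 0.205]]
at 13.3 [0.6838 0.139  0.1316] [ 1.7989e+02 -1.6000e-01  9.1490e+01] [-0.4  0.1 -6.9] 0.0237 q [ 15.  45. -45.  85.  33.  64. -35.]
shift [-0.    -0.003  0.039] turn [ 0.0006 -0.0009 -0.0001]
```

```bash
python3 -m handwheel '[{"x":0,"y":0.005,"z":0.02,"ax":0,"ay":0,"az":0,"hand":-1},{"x":0,"y":0.005,"z":0.04,"ax":0,"ay":0,"az":0,"hand":-1},{"x":0,"y":0.005,"z":0.06,"ax":0,"ay":0,"az":0,"hand":-1},{"x":0,"y":0.005,"z":0.075,"ax":0,"ay":0,"az":0,"hand":-1},{"x":0,"y":0.005,"z":0.075,"ax":0,"ay":0,"az":0,"hand":-1}]'
python3 - <<'E'
from h import *
s=grab_frame("side")
cv2.imwrite("pics/f3.png",cv2.resize(s["color"][180:250,225:305],None,fx=9,fy=8.5,interpolation=cv2.INTER_CUBIC))
E
python3 g.py 0.685 0.139 0.103 91.5
```

```text
time: 13.92
ee_pos: [0.6849, 0.139, 0.1083]
tcp_rot: [180.0, -0.1, 91.5]
wrist_force: [-0.1, -0.0, -8.3]
finger_gap: 0.024
at 13.975 [0.6851 0.1392 0.1088] [ 1.7992e+02 -1.6000e-01  9.1490e+01] [ 0.4 -0.5 -7.5] 0.0238 q [ 14.  46. -44.  86.  34.  62. -36.]
shift [-0.001 -0.     0.019] turn [ 0.0005 -0.0009 -0.0001]
```

View pics/f3.png

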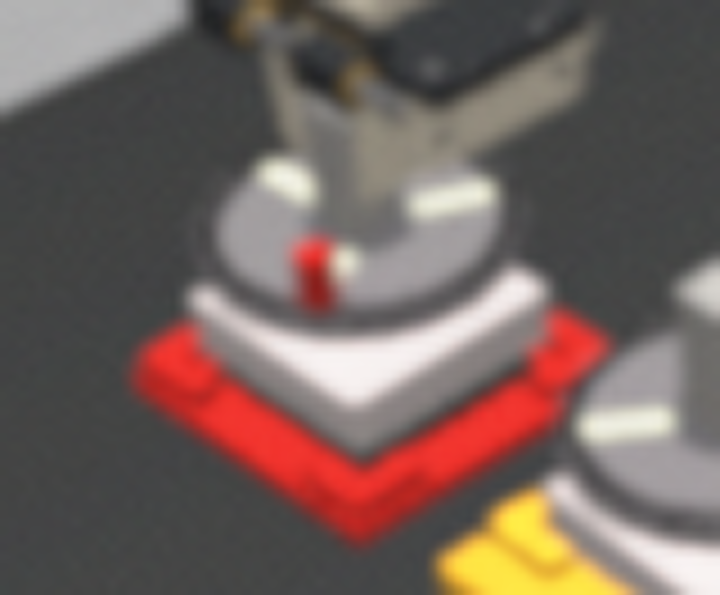

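The base is just above the stops and looks centred. Its near corner is at (360,453) in the crop, in line with the stop corner. I'll lower it in small steps and watch the force.

```bash
python3 -m handwheel '[{"x":0,"y":0,"z":0.01,"ax":0,"ay":0,"az":0,"hand":-1},{"x":0,"y":0,"z":0.02,"ax":0,"ay":0,"az":0,"hand":-1},{"x":0,"y":0,"z":0.027,"ax":0,"ay":0,"az":0,"hand":-1},{"x":0,"y":0,"z":0.027,"ax":0,"ay":0,"az":0,"hand":-1}]'
python3 g.py 0.685 0.139 0.095 91.5
```

```text
time: 14.48
ee_pos: [0.6849, 0.1391, 0.1003]
tcp_rot: [179.9, -0.2, 91.5]
wrist_force: [0.2, -0.0, -7.9]
finger_gap: 0.0241
at 14.475 [0.6849 0.1391 0.1003] [ 1.7995e+02 -1.5000e-01  9.1490e+01] [ 0.2 -0.  -7.9] 0.0241 q [ 14.  47. -44.  86.  35.  61. -36.]
shift [-0.     0.     0.018] turn [ 0.0003 -0.0008 -0.    ]
```

```bash
python3 -m handwheel '[{"x":0,"y":0,"z":0.006,"ax":0,"ay":0,"az":0,"hand":-1},{"x":0,"y":0,"z":0.011,"ax":0,"ay":0,"az":0,"hand":-1},{"x":0,"y":0,"z":0.015,"ax":0,"ay":0,"az":0,"hand":-1},{"x":0,"y":0,"z":0.015,"ax":0,"ay":0,"az":0,"hand":-1}]'
python3 g.py 0.685 0.139 0.095 91.5
```

```text
time: 14.98
ee_pos: [0.685, 0.1391, 0.0958]
tcp_rot: [179.9, -0.2, 91.5]
wrist_force: [0.5, 0.2, -7.8]
finger_gap: 0.0238
at 14.975 [0.685  0.1391 0.0958] [ 1.7995e+02 -1.5000e-01  9.1490e+01] [ 0.5  0.2 -7.8] 0.0238 q [ 14.  47. -43.  86.  35.  61. -36.]
shift [-0.     0.     0.003] turn [ 0.0003 -0.0008 -0.0001]
```

```bash
python3 -m handwheel '[{"x":0,"y":0,"z":0.003,"ax":0,"ay":0,"az":0,"hand":-1},{"x":0,"y":0,"z":0.005,"ax":0,"ay":0,"az":0,"hand":-1},{"x":0,"y":0,"z":0.007,"ax":0,"ay":0,"az":0,"hand":-1},{"x":0,"y":0,"z":0.007,"ax":0,"ay":0,"az":0,"hand":-1}]'
python3 g.py 0.685 0.139 0.095 91.5
```

```text
time: 15.48
ee_pos: [0.6851, 0.139, 0.0955]
tcp_rot: [179.9, -0.1, 91.5]
wrist_force: [-5.5, -3.5, 6.1]
finger_gap: 0.0236
at 15.475 [0.6851 0.139  0.0955] [ 1.7991e+02 -1.2000e-01  9.1470e+01] [-5.5 -3.5  6.1] 0.0236 q [ 14.  47. -43.  86.  35.  61. -36.]
shift [ 0.    -0.     0.002] turn [ 0.0005 -0.0006 -0.0002]
```

It is in contact at the expected seating height. I'll release the grip.

```bash
python3 -m handwheel '[{"x":0,"y":0,"z":-0.001,"ax":0,"ay":0,"az":0,"hand":-1},{"x":0,"y":0,"z":-0.001,"ax":0,"ay":0,"az":0,"hand":-0.2},{"x":0,"y":0,"z":-0.001,"ax":0,"ay":0,"az":0,"hand":0.6},{"x":0,"y":0,"z":-0.001,"ax":0,"ay":0,"az":0,"hand":0.6},{"x":0,"y":0,"z":-0.001,"ax":0,"ay":0,"az":0,"hand":0.6}]' 10
python3 - <<'E'
from h import *
s=grab_frame("side")
cv2.imwrite("pics/f4.png",cv2.resize(s["color"][180:250,225:305],None,fx=9,fy=8.5,interpolation=cv2.INTER_CUBIC))
E
```

```text
time: 16.1
ee_pos: [0.6853, 0.1391, 0.096]
tcp_rot: [179.9, -0.1, 91.5]
wrist_force: [-0.8, -0.4, 0.0]
finger_gap: 0.0591
```

View pics/f4.png

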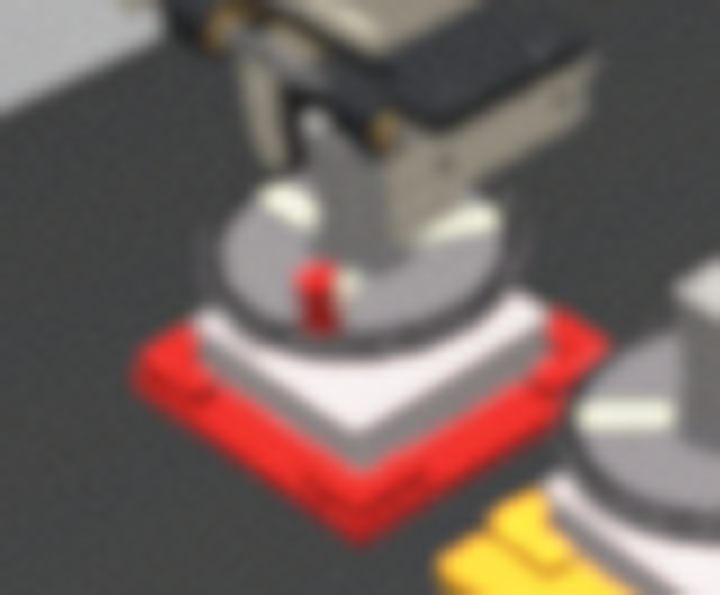

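The unit sits inside the stops with the jaws open. I'll go straight up, then clear the view.

```bash
python3 -m handwheel '[{"x":0,"y":0,"z":-0.1,"ax":0,"ay":0,"az":0,"hand":0.6},{"x":0,"y":0,"z":-0.25,"ax":0,"ay":0,"az":0,"hand":0.6},{"x":0,"y":0,"z":-0.4,"ax":0,"ay":0,"az":0,"hand":0.6},{"x":0,"y":0,"z":-0.5,"ax":0,"ay":0,"az":0,"hand":0.6},{"x":0,"y":0,"z":-0.55,"ax":0,"ay":0,"az":0,"hand":0.6}]'
python3 -m handwheel '[{"x":-0.2,"y":0,"z":0,"ax":0,"ay":0,"az":0,"hand":0.6},{"x":-0.4,"y":-0.2,"z":0,"ax":0,"ay":0,"az":0,"hand":0.6},{"x":-0.6,"y":-0.3,"z":0,"ax":0,"ay":0,"az":0,"hand":0.6},{"x":-0.8,"y":-0.4,"z":0,"ax":0,"ay":0,"az":0,"hand":0.6},{"x":-0.99,"y":-0.5,"z":0,"ax":0,"ay":0,"az":0,"hand":0.6}]'
python3 -m handwheel '[{"x":-0.2,"y":0,"z":0,"ax":0,"ay":0,"az":0,"hand":0.6},{"x":-0.4,"y":0,"z":0,"ax":0,"ay":0,"az":0,"hand":0.6},{"x":-0.6,"y":0,"z":0,"ax":0,"ay":0,"az":0,"hand":0.6},{"x":-0.6,"y":0,"z":0,"ax":0,"ay":0,"az":0,"hand":0.6}]'
python3 - <<'E'
from h import *
s=grab_frame("side");t=grab_frame("top")
a=cv2.resize(s["color"][140:270,230:430],None,fx=4,fy=4,interpolation=cv2.INTER_CUBIC);cv2.imwrite("pics/k1.png",a)
cv2.imwrite("pics/k2.png",cv2.resize(t["color"][140:260,260:430],None,fx=4.7,fy=4.7,interpolation=cv2.INTER_CUBIC))
fs=[s]+[grab_frame("side") for i in range(3)]
for f in fs: print([b[1] for b in blobs(red(f)) if 235<b[1][0]<400])
E
```

```text
time: 16.77
ee_pos: [0.6856, 0.1392, 0.2631]
tcp_rot: [179.7, -0.2, 91.5]
wrist_force: [0.7, 0.3, 0.1]
finger_gap: 0.0733
time: 17.4
ee_pos: [0.556, -0.1344, 0.2608]
tcp_rot: [179.8, -0.2, 91.5]
wrist_force: [0.2, -0.4, 0.9]
finger_gap: 0.0736
time: 17.9
ee_pos: [0.5579, -0.322, 0.258]
tcp_rot: [180.0, -0.1, 90.9]
wrist_force: [-0.7, 0.7, -0.4]
finger_gap: 0.0734
[array([366.8, 190.8]), array([260. , 214.8]), array([265. , 230.6]), array([319.1, 219.1])]
[array([366.9, 190.6]), array([260. , 214.6]), array([316.4, 216.3]), array([265. , 230.6])]
[array([366.8, 190.8]), array([260. , 214.8]), array([315. , 215.5]), array([264.9, 230.6])]
[array([366.8, 190.8]), array([260. , 214.8]), array([313.5, 214.8]), array([265. , 230.6])]
```

View pics/k1.png

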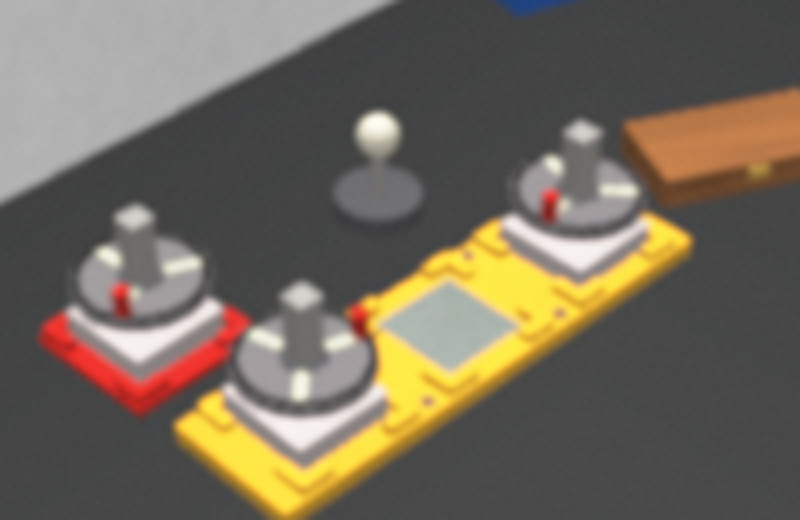

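View pics/k2.png

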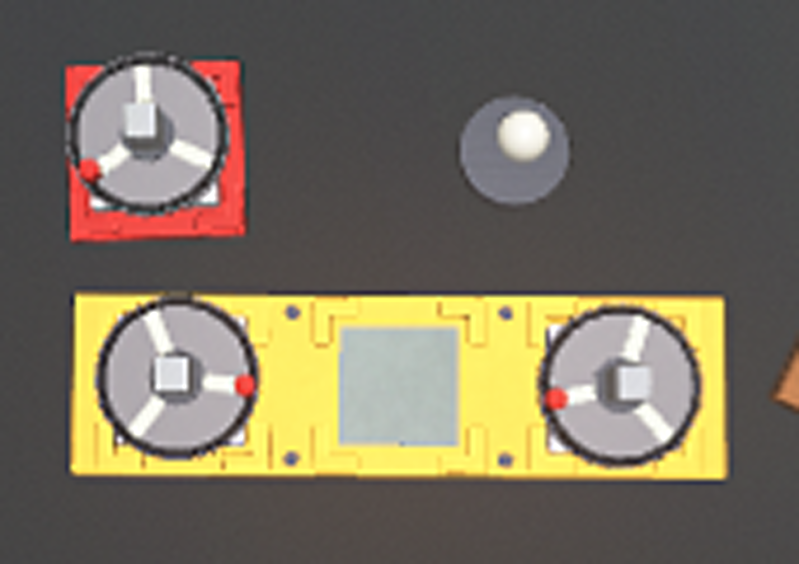

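The final views show B seated square in the red pocket, with its red handle at (120,300) in the side crop. A and C are upright in their nests, and the ball and case have not moved. I'll check the numbers, then hand in.

Run:
```python
from h import *
t=grab_frame("top")
def c2p(L,o,k): return [((x+.5)/k+o[0]-.5,(y+.5)/k+o[1]-.5) for x,y in L]
print("posts A,C now",toplane(t,c2p([(171,373),(634,382)],(260,140),4.7),.146).round(4).tolist())
print("post B",toplane(t,c2p([(140,118)],(260,140),4.7),.136).round(4).tolist())
o=bot.get_obs();print(o["time"],o["wrist_force"].round(1))
bot.hand_in()
```

```text
posts A,C now [[0.5044, 0.118, 0.146], [0.4935, -0.2004, 0.146]]
post B [[0.684, 0.139, 0.136]]
18.2 [-0.3 -0.4 -0.3]
the job is handed in; nothing more can be done
```

The job is done and handed in at about 18 s of the 72 s allowed. The hand-in reports no verdict, so what follows rests on my own checks.

- **Wheel tests:** I flicked all three wheels anticlockwise by their handles. The left unit (y ≈ +0.12) and the right unit (y ≈ -0.20) ran on freely past a full turn. I judged this from handle positions and speeds in successive pictures, not from a turn-by-turn count.
- **Binding unit:** This was the middle one. Its flick stopped at about 0.9 rad, so I gave it a second push to about 2.05 rad, where it stayed.
- **Placing:** I lifted the middle unit by its post and set it down in the red pocket with about 14 N of contact force. It seated at the expected height, with its underside at about 10.5 mm.
- **Final position:** The top view puts its post at (0.684, 0.139). My pocket centre estimates were x 0.682–0.686 and y 0.139–0.141. The two cameras differed by about 4 mm in x, within the 10 mm allowed. In the side view the unit looks upright inside the corner stops.
- **Everything else:** The two free units are upright in their nests, within about 2 mm of where they started. The ball and gauge case look unmoved in the pictures. I never went near the pendant, but did not re-measure it. The gripper was clear of everything at hand-in.

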